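# Send an empty hanger carrier down the station's gravity rail

## Robot

A 6-joint arm with a two-finger parallel gripper is mounted at the origin on the work surface. World frame = base frame: x ahead of the robot, y to its left, z up, the work surface at z = 0. Lengths are in m, angles in rad, forces in N, time in s.
With the tool pointing down it reaches from about 0.275 to 0.85 m from the base axis. Payload 19 kg.
Tool frame: the origin (TCP) lies at the very end of the fingers, on their centre line; the grasp point (between the pads) lies bot.hold_point_z behind it (bot.hold_point_z is the distance from the TCP to the grasp point, in m); z points along the fingers, y is the direction in which the jaws open and shut (so a half turn about z gives the same grasp; the last joint's range is limited). The gripper opens to 85 mm and grips with 20 to 120 N. Pads are 22 mm wide; open, the fingers measure 114 mm over their backs; the gripper's body (76 mm by 85 mm) begins 54 mm behind the grasp point. The pads swing forward as they close: fully open they stand 13 mm farther back than shut.
Start: joints at [-1.307, 0.15, 1.437, -0, 1.554, -0.134], TCP at [0.223, -0.53, 0.231] pointing down, gripper open.
Joint ranges: [-2.8, 2.8], [-0.68, 2.1], [0.12, 2.68], [-1.39, 4.53], [0.16, 2.79], [-2.81, 2.81]. Speed limits (rad/s): [1.89, 1.89, 2.22, 3.01, 3.01, 3.01].

## Interface

Orientations are given as a rotation vector (axis times angle).
In Python, from rig import bot, camera, camera_model, ticket gives the robot as it stands. The module is installed in compiled form; this text tells all that it offers.
- The arm moves only by the tool move_arm, never from a script. Its argument "moves" is a list that holds one entry, the list of rows, each a list of 4 numbers: the shift along the world's x, y, z in m, then the turn about the world's z in degrees. In form: [[[dx, dy, dz, spin], ...]]. A call has 1 to 20 rows; each row is the pose to reach, as a shift and turn from the pose commanded when the call began; what a row does not reach only later rows make up. A row lasts 1/10 s, in which the tool goes at most 50 mm and 8.59 degrees, less where a joint would pass 70% of its speed; a pose out of reach is approached as far as the arm can. A call with a gripper value outside its range is refused whole. "fingers" is the gripper's target within -1 to 1 (shut at 1, half-way at 0, fully open at -1), set as the call begins (left out, the last holds). The fingers move at their own pace and stop on an object; "force" is the grip in N (left out, the last holds). Time passes only in rows, so rows that repeat a pose let the fingers close. It gives the time, the measured TCP pose, the force and the opening at its end, in the units of the state.
- bot.get_obs(): the state, without advancing time (a new reading comes with each control period).
- camera(name): name is "scene" or "top"; returns (picture, depth): 480x640x3 uint8, red, green, blue; 480x640 float32, m along the optical axis (not along the pixel's ray), 0 where there is no reading.
- camera_model(name): a dict with "camera_matrix" (3x3 intrinsics, pixels), "world_to_cam" (4x4, takes a point from world to camera coordinates). Camera axes: x right, y down, z forward; pixel columns grow to the right and rows downward; lengths in m; the calibration is good to about 2 mm. A picture is of the moment at which its call begins. camera_model takes no time and is no camera call.
- ticket.hand_in(): hands the job in, once; it reports no verdict.
The state is a dict: "t": time; "qpos": joint angles; "qd": joint speeds; "effort": joint torques, N m; "tcp_pos": TCP position; "ee_rot": TCP orientation; "contact_force": force on the tool from outside, world axes, zero at the start; "moment": the same for the moment, N m; "gripper_width": finger opening in m.
Only numpy, scipy, OpenCV 4.12 (cv2) and the standard library are available. Lean on these libraries where they do the work, as an engineer would, in place of code of your own. Each camera call takes 0.05 s, during which the arm holds its last target.

## Task

Take the empty hanger carrier off its parking bar and lower it gently onto the open upper end of the sloped rail, above the spring gate, until you feel its wheel bear on the rail. Keeping the wheel bearing on the rail, never with more than about 15 N because the rail bends, push the carrier down the rail through the gate; once the gate has closed behind it, let go there and see that it rolls by itself down to the rubber stop and hangs still. Leave everything else on the bench where it is.

Things in the scene. Friction and masses are not known exactly. Their poses are not given: they have to be found in the camera images.
- carrier: Empty hanger carrier (sizes in mm), 0.23 to 0.36 kg: a steel C-strap with one free-turning wheel; below, a stem and a 150 mm hanger bar along y at z -94 with clips down to z -129. Origin: middle of the wheel, on its axle; y along the axle, x along the bar it runs on, z up when hanging. White wheel: groove 13 wide at radius 10, slippery flanges radius 19, 20 over all. Axle 15 above the axis of a 10 mm round bar.
- lug (a point): Centre of the carrier's grip: a grey upright lug above the wheel, 24 mm along the carrier's x, 10 along y, 40 high (carrier z 24 to 64). Below it the strap is bent over the wheel (top at z 29).
- hook_mouth (a point): Middle of the hook's mouth, 35 mm under the axle, open towards the carrier's -y. Strap 22 mm wide along x, 5 thick, upright at y 13.5 to 18.5 on the wheel's +y side; its lower arm (y -8 to 18.5) has its top at z -56. Clear height flange to arm 37: goes on and off a 10 mm bar sideways while raised 12 to 32 mm above its seat: off towards +y, on towards -y.
- parking_stand: Parking stand, fixed: foot 130 mm square, 30 mm post 229 high, level 10 mm round bar from the post along +x to x 155, axis 205 high. Origin: foot of the post on the bench, z up. The carrier starts hanging on this bar, its x along the bar's x.
- parking_seat (a point): Where the carrier's axle starts: 220 mm high, x 100 on the parking stand. The wheel sits between two collars 4 mm proud of the bar: lift at least 12 mm before moving off.
- rail_stand: Rail stand, fixed (mm): foot 160 x 130, 30 mm post 241 high, clamp head 56 x 96 x 46 at about 173. Origin: foot of the post on the bench, z up, x level and downhill. Two round rods run from the head along -x, rising 0.105 rad (6 deg). The thick one, 10 mm, y 0, open end x -425, is the rail; an axle on it is at z 188 - 0.1054 x, but the whole rail is clamped by hand up to 8 higher or lower: find it by feel.
- load_place (a point): Nominal axle place for setting the carrier on: x -355, y 0 of the rail stand, z 225.5 mm (true height up to 8 mm off; not in this pose). Carrier +x downhill, strap on the rail's +y side, brought in sideways from +y. The rail is springy: 1 mm for about 6 N here, 1 mm for 15 N at x -230. Let go here, the carrier rolls to the gate and waits.
- gate_place (a point): Nominal pivot of the gate, under the rail: x -288, y 0, z 189.5 mm of the rail stand (height up to 8 off), 14 below the rail's axis. Its finger (8 mm rod) lies square across the way of the strap, out to y +29. At y +34, 12 below the rail's axis, a thin guard rod runs from x -245 to the head, so carriers go on only above the gate.
- gate (a joint): Spring gate, turning about an upright pivot: 0 = closed (square across the rail), grows to 1.45 rad as the finger swings downhill, springs shut. The strap's edge meets it with the axle at x about -303 mm of the rail stand; 1 to 4 N push it through; it shuts behind the strap once the axle is past about x -250.
- stop_place (a point): Nominal axle place of a carrier against the stop, x -108.5, y 0, z 199 mm of the rail stand (height up to 8 off). The stop is a rubber-faced collar 24 mm across on the rail. A carrier let go below the gate rolls there by itself, slowly (20 to 60 mm/s).
- thread_cone: Bystander: white thread cone, 94 mm across, 145 mm high; origin under its centre.
- oil_bottle: Bystander: clear oil bottle, 48 mm across, 120 mm high; origin under its centre.
- screwdriver: Bystander: screwdriver lying on the bench, 180 mm long; origin at its middle, x along it.
- needle_tray: Bystander: small aluminium tray 90 x 120 x 30 mm; origin under its centre.

How it is judged:
On the way, in this order (a step that is already met when the one before it is completed fails the run):
1. the carrier, still held, bears with its wheel on the upper end of the rail, above the gate (x of carrier in the frame of rail_stand between -0.415 and -0.309 m and y of carrier in the frame of rail_stand between -0.006 and 0.006 m and z of carrier in the frame of rail_stand between 0.205 and 0.245 m and contact force between carrier and rail_stand above 1 N and contact force between the fingers and carrier above 2 N), for 0.3 s.
2. the held carrier pushes the gate open (value of joint gate above 0.3 rad and contact force between the fingers and carrier above 2 N and x of carrier in the frame of rail_stand between -0.309 and -0.24 m and y of carrier in the frame of rail_stand between -0.006 and 0.006 m and contact force between carrier and rail_stand above 1 N), for 0.05 s.
3. the gate has closed behind the carrier, which is still held with its wheel bearing on the rail (value of joint gate below 0.1 rad and contact force between the fingers and carrier above 2 N and x of carrier in the frame of rail_stand between -0.26 and -0.15 m and y of carrier in the frame of rail_stand between -0.006 and 0.006 m and z of carrier in the frame of rail_stand between 0.19 and 0.232 m and contact force between carrier and rail_stand above 0.5 N), for 0.1 s.
4. the carrier is let go just below the gate, well short of the stop (some 15 mm or more) (contact force between the fingers and carrier below 0.1 N and x of carrier in the frame of rail_stand between -0.26 and -0.125 m and z of carrier in the frame of rail_stand between 0.185 and 0.232 m), for 0.02 s.
At the end, for the whole second after the job is handed in: The carrier hangs by its wheel on the rail against the stop (axle within 9 mm of its place along the rail and 6 mm across), upright within 0.2 rad, at rest (under 0.02 m/s), the gate closed, the robot off it (x of carrier in the frame of rail_stand between -0.118 and -0.099 m and y of carrier in the frame of rail_stand between -0.006 and 0.006 m and z of carrier in the frame of rail_stand between 0.182 and 0.215 m and angle between carrier's own z axis and vertical below 0.2 rad and linear speed of carrier below 0.02 m/s and value of joint gate below 0.1 rad and contact force between each of the arm, the fingers and carrier below 0.1 N); the robot touches nothing.
It fails at once if the carrier presses on the rail stand (rail, gate or stop) with more than 15 N (contact force between carrier and rail_stand above 15 N).
It fails at once if the thread cone is moved more than 30 mm (distance of thread_cone from where it was at the start of the episode above 0.03 m).
It fails at once if the oil bottle is moved more than 30 mm (distance of oil_bottle from where it was at the start of the episode above 0.03 m).
It fails at once if the screwdriver is moved more than 30 mm (distance of screwdriver from where it was at the start of the episode above 0.03 m).
It fails at once if the needle tray is moved more than 30 mm (distance of needle_tray from where it was at the start of the episode above 0.03 m).
It also fails if it takes over 72 s, if anything falls off the work surface, if the arm or the gripper's body presses on something with over 40 N, if the wrist force passes 120 N, or if a joint passes its speed limit or range.

## Working session

There is one attempt and no reset: what is moved stays moved. The work goes in short steps, Python scripts to look and compute and a tool call to move; the robot and the scene stay as the last step left them, time stands still between calls to the robot, and variables do not carry over. Pictures are saved under pics/ and viewed, and the job is handed in when it is done.

Besides the shell and the picture viewer there is one more tool, called after "Call:" as name(argument=value, ...), one argument or row to a line, values as JSON. move_arm: Moves the arm, as the interface text tells. Its arguments: {"type":"object","properties":{"moves":{"type":"array","items":{"type":"array","items":{"type":"array","items":{"type":"number"}}}},"fingers":{"type":"number"},"force":{"type":"number"}},"required":["moves"]}

```bash
mkdir -p pics
cat > h.py <<'E'
from rig import bot,camera,camera_model,ticket
import numpy as np,cv2
def shot(n,tag):
    p,d=camera(n); cv2.imwrite(f'pics/{tag}.png',p[:,:,::-1]); np.savez(f'pics/{tag}.npz',p=p,d=d); return p,d
def cm(n):
    m=camera_model(n); return np.array(m['camera_matrix']),np.array(m['world_to_cam'])
def pts(n,d):
    K,T=cm(n); v,u=np.mgrid[:480,:640]
    c=np.stack([(u-K[0,2])/K[0,0]*d,(v-K[1,2])/K[1,1]*d,d],-1)
    R=T[:3,:3];return (c-T[:3,3])@R
def proj(n,P):
    K,T=cm(n); c=np.asarray(P)@T[:3,:3].T+T[:3,3]; q=c@K.T; return q[...,:2]/q[...,2:]
E
python3 - <<'E'
from h import *
for n in('scene','top'):
    shot(n,n+'0'); K,T=cm(n); print(n,K.round(1).tolist(),(-T[:3,:3].T@T[:3,3]).round(3),T[:3,:3].round(2).tolist())
o=bot.get_obs(); print({k:np.round(v,3) for k,v in o.items()},bot.hold_point_z)
E
```

```text
scene [[603.6, 0.0, 333.3], [0.0, 603.6, 252.5], [0.0, 0.0, 1.0]] [1.242 0.957 1.019] [[-0.82, 0.57, -0.0], [0.34, 0.48, -0.81], [-0.46, -0.67, -0.59]]
top [[537.1, 0.0, 313.6], [0.0, 537.1, 237.7], [0.0, 0.0, 1.0]] [ 0.452 -0.014  1.272] [[-0.03, -1.0, -0.03], [-0.99, 0.03, -0.1], [0.1, 0.03, -0.99]]
{'t': np.float64(0.1), 'qpos': array([-1.307,  0.151,  1.438, -0.   ,  1.554, -0.134]), 'qd': array([ 0.001, -0.002, -0.001,  0.001, -0.   , -0.001]), 'effort': array([ 6.0000e-03, -7.1439e+01, -5.7179e+01, -0.0000e+00,  7.0000e-03,
       -0.0000e+00]), 'tcp_pos': array([ 0.223, -0.53 ,  0.231]), 'ee_rot': array([-3.079, -0.621,  0.   ]), 'contact_force': array([0.207, 0.472, 0.766]), 'moment': array([0.036, 0.003, 0.014]), 'gripper_width': np.float64(0.085)} 0.0187
```

View pics/scene0.png

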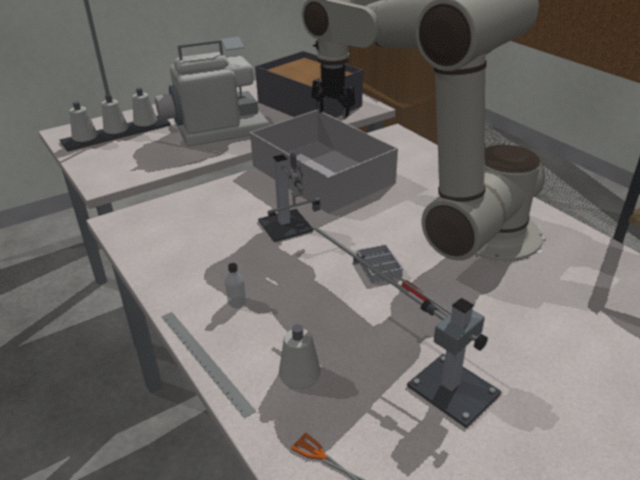

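View pics/top0.png

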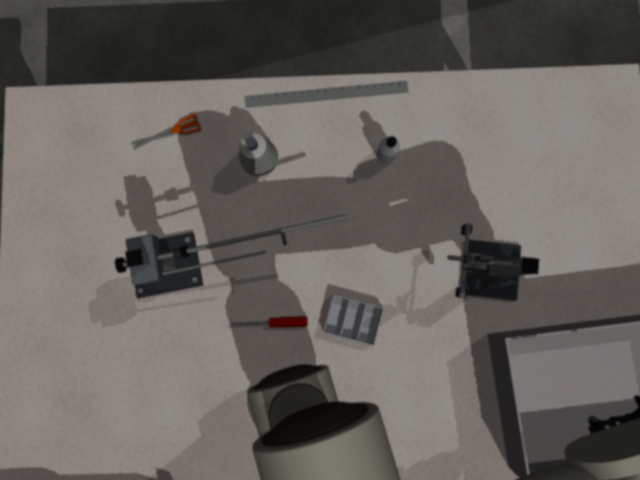

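The scene view shows the rail stand at about (455,350) and the parking stand at (285,200). In the top view the rail runs from (160,255) to (345,215), the gate finger is at (283,238), and the carrier is at about (465,260). I'll zoom in next.

Run:
```python
from h import *
d=np.load('pics/top0.npz');p=d['p'][:,:,::-1];D=d['d']
a=cv2.resize(p[205:325,430:550],None,fx=5,fy=5,interpolation=2); cv2.imwrite('pics/c1.png',a)
a=cv2.resize(p[200:310,100:360],None,fx=3,fy=3,interpolation=2); cv2.imwrite('pics/c2.png',a)
s=np.load('pics/scene0.npz');q=s['p'][:,:,::-1]
a=cv2.resize(q[140:250,240:340],None,fx=5,fy=5,interpolation=2); cv2.imwrite('pics/c3.png',a)
P=pts('top',D)
# height map summary
sub=P[...,2].copy(); sub[D==0]=-1
v=np.clip((sub+0.0)/0.32*255,0,255).astype(np.uint8)
cv2.imwrite('pics/hm.png',cv2.applyColorMap(v,cv2.COLORMAP_JET))
```

```text
(no output)
```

View pics/c1.png

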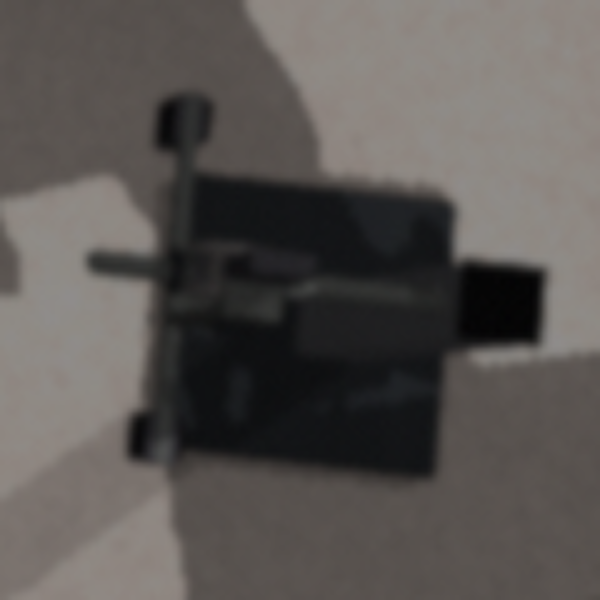

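View pics/c2.png

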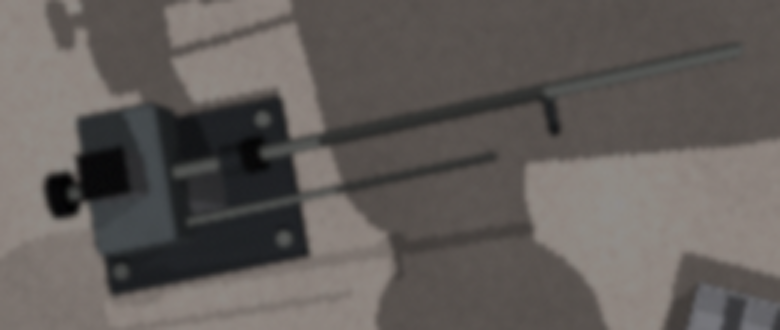

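View pics/c3.png

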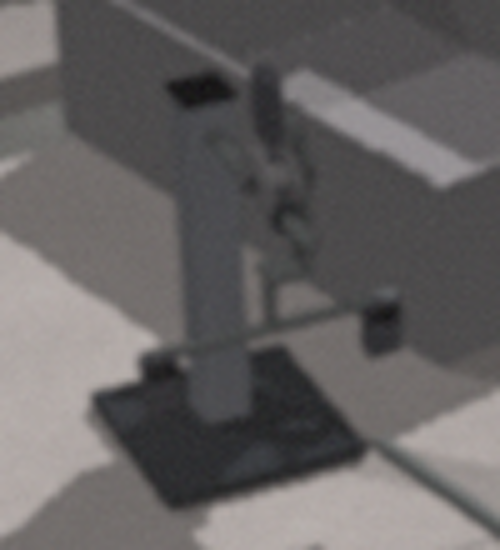

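View pics/hm.png

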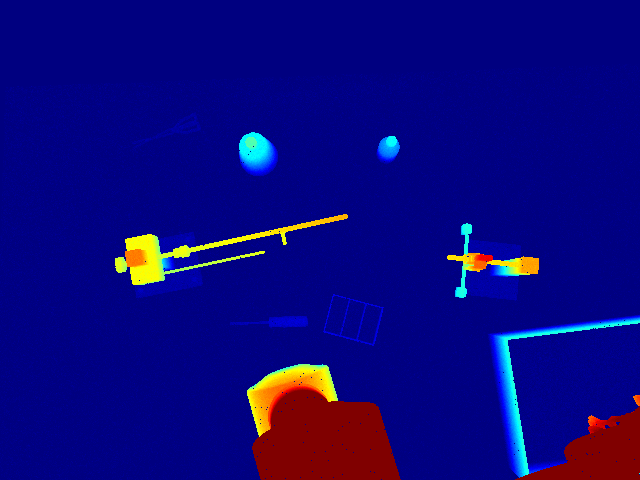

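Run:
```python
from h import *
d=np.load('pics/top0.npz');P=pts('top',d['d'])
np.set_printoptions(precision=4,suppress=True)
def box(r0,r1,c0,c1,z0,z1):
    Q=P[r0:r1,c0:c1].reshape(-1,3);m=(Q[:,2]>z0)&(Q[:,2]<z1);return Q[m]
# rail upper top surface pixels
for c0,c1 in((295,345),(200,275)):
    Q=box(205,260,c0,c1,.15,.28)
    L=[]
    for c in range(c0,c1,10):
        q=box(205,260,c,c+10,.17,.28); q=q[q[:,2]>np.median(q[:,2])-.004]; L.append(np.r_[np.median(q,0),len(q)])
    print(np.array(L))
Q=box(205,260,300,346,.19,.28);print('rail end minY',Q[:,1].min())
# rail post top
q=box(240,275,118,150,.236,.25);print('post top',np.median(q,0),q.min(0),q.max(0))
# head top
q=box(230,290,120,170,.17,.22);print('head',np.median(q,0),q.min(0),q.max(0), cv2.minAreaRect((q[:,:2]*1000).astype(np.float32)))
# feet
q=box(230,300,120,210,.004,.02);print('foot',cv2.minAreaRect((q[:,:2]*1000).astype(np.float32)),np.median(q[:,2]))
q=box(225,305,450,530,.004,.02);print('pfoot',cv2.minAreaRect((q[:,:2]*1000).astype(np.float32)),np.median(q[:,2]))
q=box(245,285,515,545,.222,.24);print('pposttop',np.median(q,0),cv2.minAreaRect((q[:,:2]*1000).astype(np.float32)))
# lug
q=box(240,285,455,505,.262,.30);print('lug',len(q),np.median(q,0),q.min(0),q.max(0),cv2.minAreaRect((q[:,:2]*1000).astype(np.float32)))
q=box(240,285,440,520,.20,.216)
print('bar',np.array([np.median(q[(q[:,1]>a)&(q[:,1]<a+.02)],0) for a in np.arange(q[:,1].min(),q[:,1].max(),.02)]),q[:,1].max())
# hanger bar
q=box(220,300,445,480,.115,.135);print('hang',cv2.minAreaRect((q[:,:2]*1000).astype(np.float32)),np.median(q,0))
for r in range(222,300,8):
    q=box(r,r+8,445,480,.10,.14); print(r,np.median(q,0) if len(q) else None)
# scene lug
d=np.load('pics/scene0.npz');P=pts('scene',d['d'])
q=box(150,182,286,300,.25,.30);print('scene lug',len(q),np.median(q,0),q.min(0),q.max(0))
```

```text
[[ 0.5856  0.041   0.2138 49.    ]
 [ 0.5899  0.0209  0.2168 44.    ]
 [ 0.5929  0.0009  0.2191 46.    ]
 [ 0.5963 -0.0172  0.2203 51.    ]
 [ 0.5993 -0.0387  0.2233 50.    ]]
[[ 0.5525  0.2363  0.1938 47.    ]
 [ 0.5561  0.2155  0.1956 48.    ]
 [ 0.5594  0.1939  0.1986 47.    ]
 [ 0.5626  0.1742  0.2002 50.    ]
 [ 0.5661  0.1532  0.2022 49.    ]
 [ 0.5694  0.1324  0.2044 51.    ]
 [ 0.5739  0.1121  0.2066 50.    ]
 [ 0.5773  0.0925  0.2084 48.    ]]
rail end minY -0.048779663687960745
post top [0.531  0.3641 0.2418] [0.5141 0.3473 0.2361] [0.5469 0.3824 0.2468]
head [0.5261 0.353  0.1981] [0.48   0.3112 0.1701] [0.581  0.4166 0.2199] ((530.36181640625, 365.3337707519531), (96.20608520507812, 109.22549438476562), 9.606318473815918)
foot ((530.0698852539062, 377.1133728027344), (217.20947265625, 164.4837188720703), 88.47801208496094) 0.012254310258469271
pfoot ((508.61724853515625, -388.699951171875), (182.26516723632812, 186.8568572998047), 87.01769256591797) 0.011903943195454934
pposttop [ 0.4947 -0.3989  0.2293] ((494.807373046875, -399.9646301269531), (33.189605712890625, 31.524
[... 284 characters left out ...]
031 -0.3389  0.2095]
 [ 0.5025 -0.326   0.2107]
 [ 0.5007 -0.2915  0.2098]
 [ 0.5124 -0.2796  0.2101]
 [ 0.5152 -0.2577  0.209 ]
 [ 0.5159 -0.2472  0.2074]] -0.2469791955968407
hang ((513.8445434570312, -301.05145263671875), (21.023052215576172, 157.8846435546875), 82.1427993774414) [ 0.5277 -0.3013  0.1281]
222 [ 0.5845 -0.3085  0.1275]
230 [ 0.5722 -0.3073  0.1277]
238 [ 0.5531 -0.3065  0.1288]
246 [ 0.5352 -0.3036  0.129 ]
254 [ 0.5258 -0.3051  0.1273]
262 [ 0.4974 -0.2953  0.1265]
270 [ 0.4856 -0.2968  0.129 ]
278 [ 0.4679 -0.2943  0.1284]
286 [ 0.4502 -0.29    0.127 ]
294 [ 0.4397 -0.2896  0.1271]
scene lug 88 [ 0.5114 -0.2948  0.2701] [ 0.4994 -0.3146  0.25  ] [ 0.5168 -0.2827  0.2874]
```

Call:
move_arm(
  moves=[
    [[0.01, 0.01, 0.04, 0], [0.03, 0.02, 0.08, 5], [0.05, 0.04, 0.1, 10], [0.075, 0.06, 0.1, 15], [0.1, 0.08, 0.1, 20], [0.125, 0.1, 0.1, 25], [0.15, 0.12, 0.1, 30], [0.175, 0.14, 0.1, 35], [0.2, 0.16, 0.1, 40], [0.225, 0.18, 0.1, 45], [0.25, 0.2, 0.1, 50], [0.27, 0.215, 0.1, 55], [0.286, 0.229, 0.1, 59], [0.286, 0.229, 0.1, 59], [0.286, 0.229, 0.1, 59]],
  ],
  fingers=-1,
)

```text
t: 1.6
tcp_pos: [0.5087, -0.3009, 0.3309]
ee_rot: [-2.374, -2.056, 0.001]
contact_force: [-0.4, 0.5, -0.3]
gripper_width: 0.0855
```

Call:
move_arm(
  moves=[
    [[0, 0, -0.02, 0], [0, 0, -0.04, 0], [0, 0, -0.06, 0], [0, 0, -0.07, 0], [0, 0, -0.077, 0], [0, 0, -0.077, 0], [0, 0, -0.077, 0]],
  ],
)

```text
t: 2.3
tcp_pos: [0.5088, -0.3013, 0.2551]
ee_rot: [2.375, 2.056, 0.0]
contact_force: [-0.4, 0.2, -0.0]
gripper_width: 0.0852
```

Run:
```python
from h import *
p,D=shot('scene','s1'); a=cv2.resize(p[90:230,230:350,::-1],None,fx=4,fy=4,interpolation=2); cv2.imwrite('pics/s1c.png',a)
```

```text
(no output)
```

View pics/s1c.png

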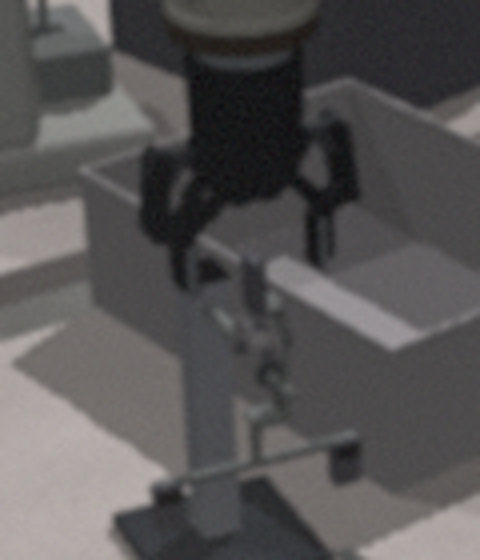

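The view shows the lug (crop ~(253,280)) standing midway between the open fingers at (185,270) and (315,245). I'll close on it.

Call:
move_arm(
  moves=[
    [[0, 0, 0, 0], [0, 0, 0, 0], [0, 0, 0, 0], [0, 0, 0, 0], [0, 0, 0, 0], [0, 0, 0, 0], [0, 0, 0, 0], [0, 0, 0, 0], [0, 0, 0, 0], [0, 0, 0, 0]],
  ],
  fingers=1,
  force=60,
)

```text
t: 3.35
tcp_pos: [0.5087, -0.3011, 0.2543]
ee_rot: [-2.375, -2.057, 0.0]
contact_force: [-1.4, 0.4, 2.4]
gripper_width: 0.0089
```

Call:
move_arm(
  moves=[
    [[0, 0, 0.003, 0], [0, 0, 0.007, 0], [0, 0, 0.012, 0], [0, 0, 0.017, 0], [0, 0, 0.022, 0], [0, 0, 0.022, 0], [0, 0, 0.022, 0], [0, 0, 0.022, 0]],
  ],
)

```text
t: 4.15
tcp_pos: [0.5087, -0.301, 0.276]
ee_rot: [-2.374, -2.056, 0.0]
contact_force: [0.2, 0.2, -2.7]
gripper_width: 0.0091
```

Run:
```python
from h import *
p,D=shot('scene','s2'); a=cv2.resize(p[90:230,230:350,::-1],None,fx=4,fy=4,interpolation=2); cv2.imwrite('pics/s2c.png',a)
print(bot.get_obs()['contact_force'])
```

```text
[ 0.30273246 -0.26074509 -3.74938726]
```

View pics/s2c.png

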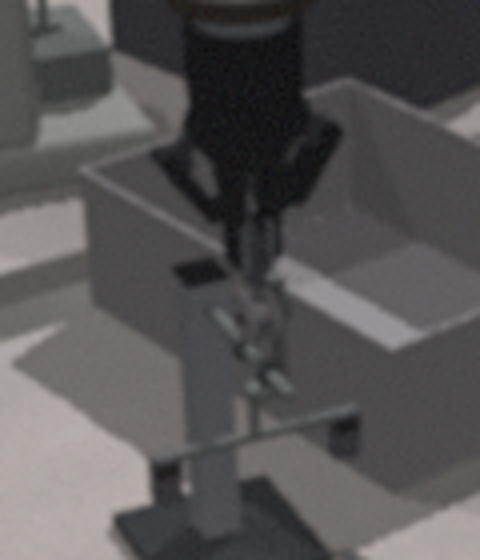

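Lifted clear and the wrist carries about 3 N. Next: off the bar towards its +y side, then across to stand beside the loading place.

Call:
move_arm(
  moves=[
    [[-0.015, 0.002, 0, 0], [-0.03, 0.004, 0, 0], [-0.045, 0.006, 0, 0], [-0.059, 0.009, 0.001, 0], [-0.055, 0.03, 0.002, 2], [-0.05, 0.055, 0.003, 4], [-0.045, 0.08, 0.004, 6], [-0.039, 0.105, 0.005, 8], [-0.033, 0.13, 0.006, 10], [-0.027, 0.155, 0.007, 12], [-0.02, 0.18, 0.007, 13], [-0.013, 0.205, 0.007, 14], [-0.005, 0.23, 0.007, 15], [0.004, 0.255, 0.007, 16], [0.013, 0.275, 0.007, 17], [0.019, 0.29, 0.007, 17.9], [0.023, 0.3, 0.007, 17.9], [0.023, 0.3, 0.007, 17.9], [0.023, 0.3, 0.007, 17.9], [0.023, 0.3, 0.007, 17.9]],
  ],
)

```text
t: 6.2
tcp_pos: [0.5315, -0.0018, 0.2833]
ee_rot: [2.027, 2.4, -0.0]
contact_force: [0.5, -0.3, -3.4]
gripper_width: 0.0087
```

Run:
```python
from h import *
p,D=shot('scene','s3'); a=cv2.resize(p[150:350,270:470,::-1],None,fx=3,fy=3,interpolation=2); cv2.imwrite('pics/s3c.png',a)
p,D=shot('top','t3'); a=cv2.resize(p[170:330,230:430,::-1],None,fx=3,fy=3,interpolation=2); cv2.imwrite('pics/t3c.png',a)
print(bot.get_obs()['contact_force'],bot.get_obs()['tcp_pos'],bot.get_obs()['ee_rot'])
```

```text
[-0.59784584 -0.40430128 -2.95895484] [ 0.5315489  -0.00174599  0.28334499] [ 2.02698386e+00  2.40009355e+00 -2.07282657e-04]
```

View pics/s3c.png

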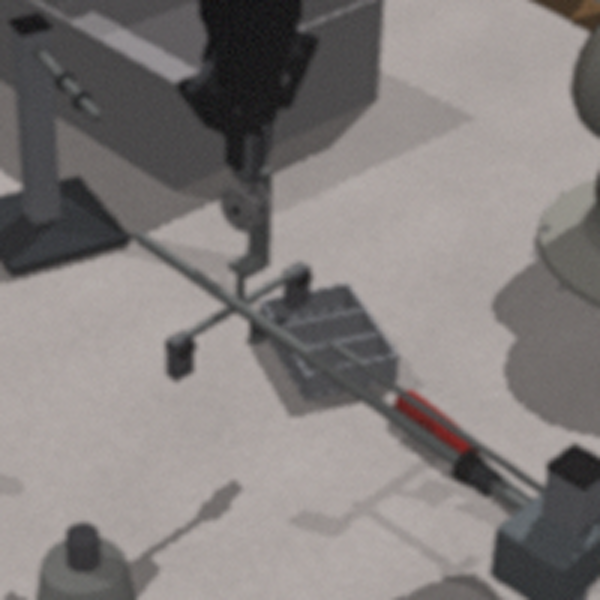

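View pics/t3c.png

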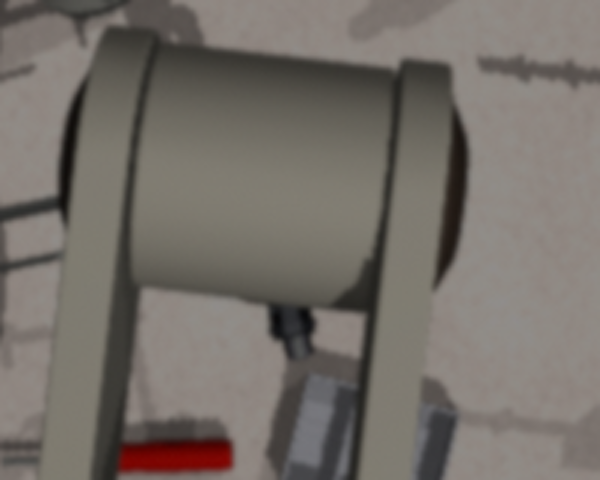

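The carrier hangs beside the rail: the strap is at crop (258,225), the hanger bar passes under the rail from (185,335) to (300,268), and the rail end is at (135,235). I'll check its position by projection.

Run:
```python
from h import *
d=np.load('pics/s3.npz');P=pts('scene',d['d']);np.set_printoptions(precision=4,suppress=True)
u=np.array([-.1678,.9858,0]);v=np.array([-.9858,-.1678,0]);O=np.array([.531,.3645,0])
L=(P-O)@np.stack([u,v,[0,0,1]],1)
ax=(np.array([.5315,-.0018,.249])-O)@np.stack([u,v,[0,0,1]],1);print('axle nominal in rail',ax)
R=L[185:300,320:385].reshape(-1,3)
# hanger bar/clips: z between .11 and .165
q=R[(R[:,2]>.112)&(R[:,2]<.165)];print(len(q),q.min(0),q.max(0),np.median(q,0))
q=R[(R[:,2]>.235)&(R[:,2]<.27)];print('wheel/strap',len(q),q.min(0),q.max(0),np.median(q,0))
# rail free end & heights from scene
Q=L[200:360,300:460].reshape(-1,3)
for a in np.arange(-.42,-.13,.03):
    q=Q[(abs(Q[:,0]-a)<.006)&(abs(Q[:,1])<.012)&(Q[:,2]>.17)&(Q[:,2]<.235)]
    if len(q): print(a,len(q),np.median(q,0),'top',np.percentile(q[:,2],90),'nom top',.178-.1054*a)
q=Q[(abs(Q[:,1])<.012)&(Q[:,2]>.17)&(Q[:,2]<.235)];print('end',q[:,0].min())
```

```text
axle nominal in rail [-0.3612  0.061   0.249 ]
374 [-0.3716 -0.0255  0.1193] [-0.3494  0.1356  0.1636] [-0.3587  0.0372  0.1522]
wheel/strap 228 [-0.3815  0.0464  0.2353] [-0.3425  0.0795  0.27  ] [-0.3563  0.0529  0.2542]
-0.42 12 [-0.4202 -0.001   0.222 ] top 0.224454015825107 nom top 0.222268
-0.39 16 [-0.3895 -0.0022  0.2201] top 0.2218757773522965 nom top 0.219106
-0.36000000000000004 18 [-0.3599 -0.0023  0.2167] top 0.21967603594239826 nom top 0.215944
-0.33000000000000007 19 [-0.33   -0.0007  0.2131] top 0.2155469270541856 nom top 0.212782
-0.3000000000000001 22 [-0.2991 -0.0018  0.2086] top 0.212541513919959 nom top 0.20962
-0.27000000000000013 21 [-0.2711 -0.0013  0.2063] top 0.20905504575264544 nom top 0.206458
-0.24000000000000016 21 [-0.2412 -0.0013  0.2036] top 0.20587012344030928 nom top 0.203296
-0.2100000000000002 23 [-0.2114 -0.0017  0.1999] top 0.20460916233195905 nom top 0.200134
-0.18000000000000022 21 [-0.1786 -0.0016  0.1975] top 0.1997777402466236 nom top 0.196972
-0.15000000000000024 26 [-0.1493 -0.0012  0.194 ] top 0.19636788210511888 nom top 0.19381
end -0.4237671473852027
```

Call:
move_arm(
  moves=[
    [[0.01, 0.0015, 0, 0], [0.02, 0.003, 0, 0], [0.03, 0.005, 0, 0], [0.04, 0.007, 0, 0], [0.05, 0.0085, 0, 0], [0.06, 0.01, 0, 0], [0.06, 0.01, 0, 0], [0.06, 0.01, 0, 0], [0.06, 0.01, 0, 0]],
  ],
)

```text
t: 7.2
tcp_pos: [0.5915, 0.0089, 0.2833]
ee_rot: [-2.026, -2.401, 0.0]
contact_force: [-0.4, -0.2, -3.7]
gripper_width: 0.0089
```

Run:
```python
from h import *
p,D=shot('scene','s4'); a=cv2.resize(p[180:290,290:400,::-1],None,fx=5,fy=5,interpolation=2); cv2.imwrite('pics/s4c.png',a)
print(bot.get_obs()['contact_force'],bot.get_obs()['tcp_pos'],bot.get_obs()['moment'])
```

```text
[-0.5520027  -0.8119987  -4.33591383] [0.59144353 0.00887484 0.28345957] [-0.03033207  0.00704573 -0.01142661]
```

View pics/s4c.png

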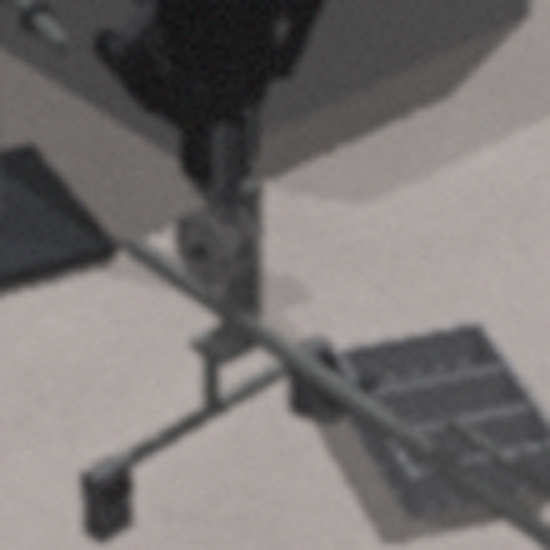

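The rail now runs through the hook mouth: below the wheel at (205,245), in front of the strap at (245,270), and above the lower arm at (225,340). Now I'll lower gently.

Call:
move_arm(
  moves=[
    [[0, 0, -0.003, 0], [0, 0, -0.006, 0], [0, 0, -0.009, 0], [0, 0, -0.012, 0], [0, 0, -0.014, 0], [0, 0, -0.015, 0], [0, 0, -0.015, 0], [0, 0, -0.015, 0], [0, 0, -0.015, 0]],
  ],
)

```text
t: 8.15
tcp_pos: [0.5918, 0.0089, 0.2684]
ee_rot: [2.026, 2.401, -0.0]
contact_force: [0.0, -0.3, -2.7]
gripper_width: 0.0089
```

Call:
move_arm(
  moves=[
    [[0, 0, -0.0005, 0], [0, 0, -0.001, 0], [0, 0, -0.0015, 0], [0, 0, -0.002, 0], [0, 0, -0.002, 0], [0, 0, -0.002, 0]],
  ],
)

```text
t: 8.75
tcp_pos: [0.5917, 0.0089, 0.2663]
ee_rot: [-2.026, -2.401, 0.0]
contact_force: [-0.1, 0.3, -4.1]
gripper_width: 0.0087
```

Call:
move_arm(
  moves=[
    [[0, 0, -0.0005, 0], [0, 0, -0.001, 0], [0, 0, -0.0015, 0], [0, 0, -0.0015, 0], [0, 0, -0.0015, 0], [0, 0, -0.0015, 0]],
  ],
)

```text
t: 9.35
tcp_pos: [0.5917, 0.0089, 0.2648]
ee_rot: [-2.026, -2.401, 0.0]
contact_force: [-0.2, -0.2, -2.9]
gripper_width: 0.0088
```

Call:
move_arm(
  moves=[
    [[0, 0, -0.0005, 0], [0, 0, -0.001, 0], [0, 0, -0.001, 0], [0, 0, -0.001, 0], [0, 0, -0.001, 0]],
  ],
)

```text
t: 9.85
tcp_pos: [0.5917, 0.0089, 0.2638]
ee_rot: [-2.026, -2.401, 0.0]
contact_force: [0.3, 0.3, -3.5]
gripper_width: 0.0093
```

Call:
move_arm(
  moves=[
    [[0, 0, -0.0005, 0], [0, 0, -0.001, 0], [0, 0, -0.001, 0], [0, 0, -0.001, 0], [0, 0, -0.001, 0]],
  ],
)

```text
t: 10.35
tcp_pos: [0.5917, 0.0089, 0.2628]
ee_rot: [-2.026, -2.401, 0.0]
contact_force: [1.1, -0.3, -3.3]
gripper_width: 0.0089
```

Call:
move_arm(
  moves=[
    [[0, 0, -0.0005, 0], [0, 0, -0.0005, 0], [0, 0, -0.0005, 0], [0, 0, -0.0005, 0]],
  ],
)

```text
t: 10.75
tcp_pos: [0.5917, 0.0089, 0.2623]
ee_rot: [-2.026, -2.401, 0.0]
contact_force: [-0.4, -0.1, -3.0]
gripper_width: 0.0088
```

Call:
move_arm(
  moves=[
    [[0, 0, -0.0005, 0], [0, 0, -0.0005, 0], [0, 0, -0.0005, 0], [0, 0, -0.0005, 0]],
  ],
)

```text
t: 11.15
tcp_pos: [0.5917, 0.0089, 0.2618]
ee_rot: [2.026, 2.401, -0.0]
contact_force: [-0.0, 0.2, -0.9]
gripper_width: 0.0089
```

Call:
move_arm(
  moves=[
    [[0, 0, -0.0005, 0], [0, 0, -0.0005, 0], [0, 0, -0.0005, 0]],
  ],
)

```text
t: 11.45
tcp_pos: [0.5917, 0.0089, 0.2613]
ee_rot: [2.026, 2.401, 0.0]
contact_force: [0.0, 0.3, -1.6]
gripper_width: 0.0092
```

Call:
move_arm(
  moves=[
    [[0, 0, 0, 0], [0, 0, 0, 0]],
  ],
)

```text
t: 11.65
tcp_pos: [0.5917, 0.0089, 0.2613]
ee_rot: [2.026, 2.401, -0.0]
contact_force: [0.4, -0.3, -0.4]
gripper_width: 0.0091
```

Call:
move_arm(
  moves=[
    [[0, 0, -0.0005, 0], [0, 0, -0.0005, 0], [0, 0, -0.0005, 0], [0, 0, -0.0005, 0]],
  ],
)

```text
t: 12.05
tcp_pos: [0.5917, 0.0089, 0.2608]
ee_rot: [2.026, 2.401, 0.0]
contact_force: [0.5, 0.7, 0.5]
gripper_width: 0.0091
```

Run:
```python
from h import *
p,D=shot('scene','s5'); a=cv2.resize(p[180:290,290:400,::-1],None,fx=5,fy=5,interpolation=2); cv2.imwrite('pics/s5c.png',a)
o=bot.get_obs();print(o['contact_force'],o['tcp_pos'],o['moment'])
```

```text
[-0.55640722  0.30713773  0.69353186] [0.59174997 0.00890316 0.2608432 ] [0.05068553 0.01046983 0.01823585]
```

View pics/s5c.png

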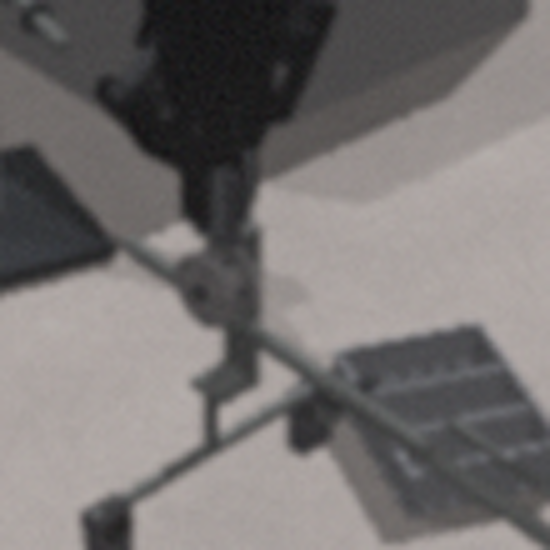

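Seated in the groove (height matches the rail); about 4 N of the weight is on the rail. I'll push downhill along the slope, stopping short of the gate to check forces.

Call:
move_arm(
  moves=[
    [[-0.0008, 0.0049, -0.0005, 0], [-0.0017, 0.0099, -0.001, 0], [-0.0025, 0.0148, -0.0016, 0], [-0.0034, 0.0197, -0.0021, 0], [-0.0042, 0.0246, -0.0026, 0], [-0.005, 0.0296, -0.0031, 0], [-0.0059, 0.0345, -0.0037, 0], [-0.0067, 0.0394, -0.0042, 0], [-0.0076, 0.0444, -0.0047, 0], [-0.0084, 0.0493, -0.0052, 0], [-0.0084, 0.0493, -0.0052, 0], [-0.0084, 0.0493, -0.0052, 0], [-0.0084, 0.0493, -0.0052, 0]],
  ],
)

```text
t: 13.4
tcp_pos: [0.5834, 0.0581, 0.2556]
ee_rot: [-2.026, -2.401, 0.0]
contact_force: [-0.3, 0.8, 2.0]
gripper_width: 0.0089
```

Call:
move_arm(
  moves=[
    [[0, 0, 0, 0], [0, 0, 0, 0]],
  ],
)

```text
t: 13.6
tcp_pos: [0.5834, 0.0581, 0.2556]
ee_rot: [-2.026, -2.401, 0.0]
contact_force: [-0.4, 0.9, 3.2]
gripper_width: 0.0095
```

Call:
move_arm(
  moves=[
    [[-0.0008, 0.0049, -0.0004, 0], [-0.0017, 0.0099, -0.0008, 0], [-0.0025, 0.0148, -0.0013, 0], [-0.0034, 0.0197, -0.0018, 0], [-0.0042, 0.0246, -0.0023, 0], [-0.005, 0.0296, -0.0028, 0], [-0.005, 0.0296, -0.0028, 0], [-0.005, 0.0296, -0.0028, 0]],
  ],
)

```text
t: 14.4
tcp_pos: [0.5782, 0.0882, 0.2527]
ee_rot: [-2.025, -2.401, -0.0]
contact_force: [-2.1, 0.6, 2.9]
gripper_width: 0.0091
```

Call:
move_arm(
  moves=[
    [[0, 0, 0, 0], [0, 0, 0, 0]],
  ],
)

```text
t: 14.6
tcp_pos: [0.5783, 0.0878, 0.2527]
ee_rot: [-2.026, -2.401, 0.0]
contact_force: [-2.6, 1.3, 2.1]
gripper_width: 0.0088
```

Call:
move_arm(
  moves=[
    [[-0.0008, 0.0049, -0.0004, 0], [-0.0017, 0.0099, -0.0009, 0], [-0.0025, 0.0148, -0.0014, 0], [-0.0034, 0.0197, -0.0019, 0], [-0.0042, 0.0246, -0.0024, 0], [-0.0042, 0.0246, -0.0024, 0], [-0.0042, 0.0246, -0.0024, 0]],
  ],
)

```text
t: 15.3
tcp_pos: [0.5738, 0.1132, 0.2502]
ee_rot: [-2.024, -2.401, -0.001]
contact_force: [-3.5, 7.1, 2.2]
gripper_width: 0.0091
```

Run:
```python
from h import *
p,D=shot('scene','s6'); a=cv2.resize(p[200:320,320:440,::-1],None,fx=5,fy=5,interpolation=2); cv2.imwrite('pics/s6c.png',a)
o=bot.get_obs();print(o['contact_force'],o['tcp_pos'],o['moment'])
```

```text
[-3.3411497   5.60341454  2.68984823] [0.5738339  0.11315404 0.25026179] [ 1.18212492  0.93739311 -0.12640196]
```

View pics/s6c.png

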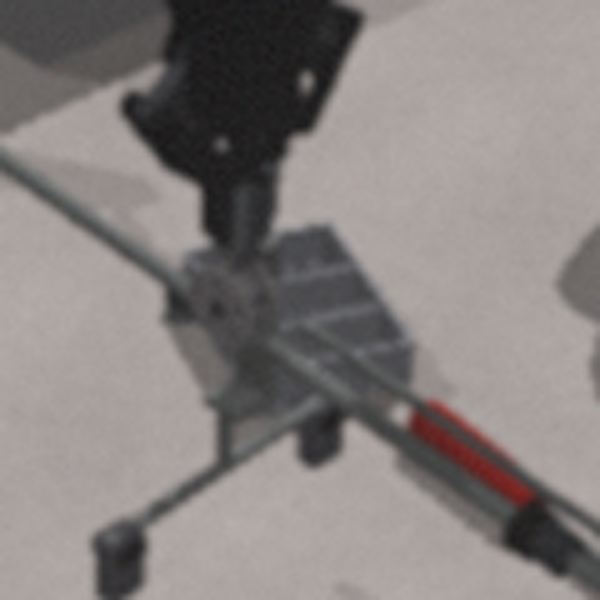

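The gripper is at crop (240,200) with the wheel on the rail at (225,305), and the gate finger is hidden behind the strap. The downhill and outward side force fits the finger's round end slipping off the strap's trailing edge. I'll go on slowly.

Call:
move_arm(
  moves=[
    [[-0.0005, 0.003, -0.0002, 0], [-0.001, 0.0059, -0.0005, 0], [-0.0015, 0.0089, -0.0008, 0], [-0.002, 0.0118, -0.0011, 0], [-0.0025, 0.0148, -0.0014, 0], [-0.0025, 0.0148, -0.0014, 0]],
  ],
)

```text
t: 15.95
tcp_pos: [0.5716, 0.1277, 0.2489]
ee_rot: [-2.025, -2.402, -0.0]
contact_force: [-0.2, 1.3, 1.4]
gripper_width: 0.0088
```

Call:
move_arm(
  moves=[
    [[0, 0, 0, 0], [0, 0, 0, 0]],
  ],
)

```text
t: 16.15
tcp_pos: [0.5717, 0.1272, 0.249]
ee_rot: [-2.026, -2.401, -0.0]
contact_force: [0.9, 1.0, 0.8]
gripper_width: 0.0092
```

Call:
move_arm(
  moves=[
    [[-0.0008, 0.0049, -0.0005, 0], [-0.0017, 0.0099, -0.001, 0], [-0.0025, 0.0148, -0.0015, 0], [-0.0025, 0.0148, -0.0015, 0], [-0.0025, 0.0148, -0.0015, 0], [-0.0025, 0.0148, -0.0015, 0]],
  ],
)

```text
t: 16.75
tcp_pos: [0.5691, 0.142, 0.2475]
ee_rot: [-2.026, -2.401, 0.0]
contact_force: [0.1, 1.2, 2.3]
gripper_width: 0.0089
```

Run:
```python
from h import *
p,D=shot('scene','s7'); a=cv2.resize(p[200:320,320:440,::-1],None,fx=5,fy=5,interpolation=2); cv2.imwrite('pics/s7c.png',a)
p,D=shot('top','t7'); cv2.imwrite('pics/t7c.png',cv2.resize(p[190:300,180:340,::-1],None,fx=4,fy=4,interpolation=2))
o=bot.get_obs();print(o['contact_force'],o['tcp_pos'],o['moment'])
```

```text
[-0.70005295  1.11122379  2.55996999] [0.56912068 0.14194089 0.24748637] [ 0.18323431 -0.02847064  0.01092304]
```

View pics/s7c.png

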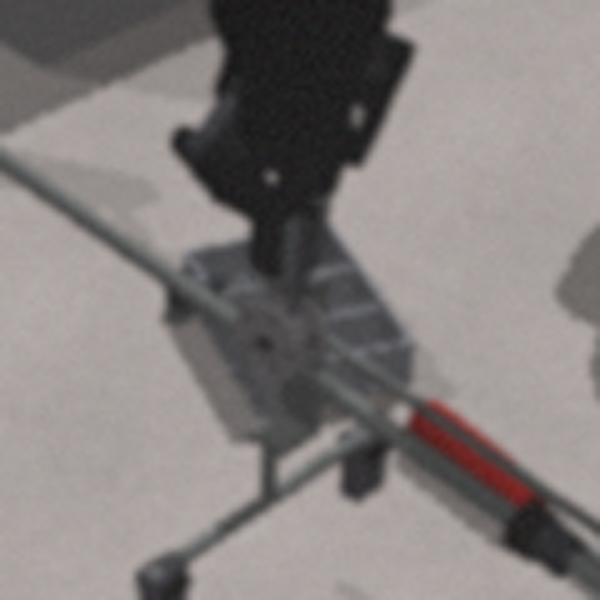

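View pics/t7c.png

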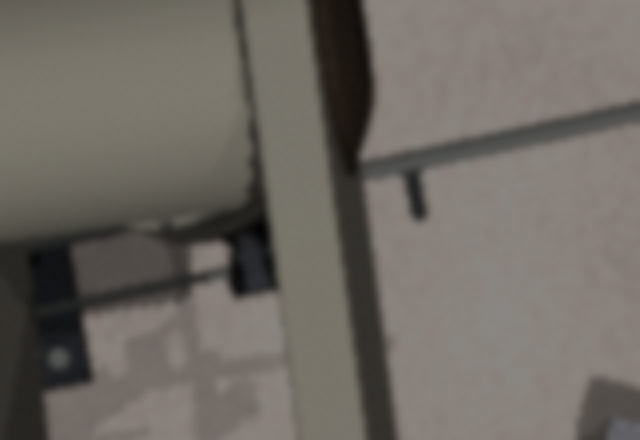

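The top view shows the gate finger square again at crop (415,195), behind the carrier. The wheel still bears with about 6 N and the axle is at x ≈ -0.226. I'll let go.

Call:
move_arm(
  moves=[
    [[0, 0, 0, 0], [0, 0, 0, 0], [0, 0, 0, 0], [0, 0, 0, 0], [0, 0, 0, 0], [0, 0, 0, 0], [0, 0, 0, 0], [0, 0, 0.01, 0], [0, 0, 0.03, 0], [0, 0, 0.06, 0], [0, 0, 0.09, 0], [0, 0, 0.12, 0], [0, 0, 0.12, 0]],
  ],
  fingers=-1,
)

```text
t: 18.15
tcp_pos: [0.5696, 0.1421, 0.3725]
ee_rot: [2.023, 2.398, 0.007]
contact_force: [0.4, -0.8, 0.5]
gripper_width: 0.0852
```

Run:
```python
from h import *
p,D=shot('scene','s8'); a=cv2.resize(p[170:370,320:520,::-1],None,fx=3,fy=3,interpolation=2); cv2.imwrite('pics/s8c.png',a)
o=bot.get_obs();print(o['contact_force'],o['tcp_pos'],o['gripper_width'])
```

```text
[ 0.36843462  0.88540497 -0.51962671] [0.56943625 0.14208919 0.3699577 ] 0.08540771571839183
```

View pics/s8c.png

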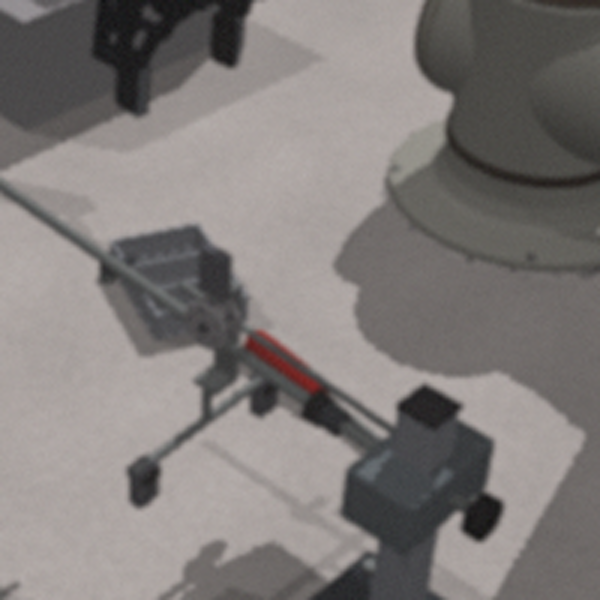

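The carrier is free on the rail and rolling, with its wheel at crop (205,325) and the gripper well above. I'll back off to clear the top view while it rolls down.

Call:
move_arm(
  moves=[
    [[-0.02, -0.03, 0, 0], [-0.04, -0.06, 0, 0], [-0.06, -0.09, 0, 0], [-0.08, -0.12, 0, 0], [-0.1, -0.15, 0, 0], [-0.12, -0.18, 0, 0], [-0.14, -0.21, 0, 0], [-0.15, -0.24, 0, 0], [-0.16, -0.27, 0, 0], [-0.17, -0.3, 0, 0], [-0.17, -0.33, 0, 0], [-0.17, -0.36, 0, 0], [-0.17, -0.38, 0, 0], [-0.17, -0.4, 0, 0], [-0.17, -0.4, 0, 0], [-0.17, -0.4, 0, 0], [-0.17, -0.4, 0, 0], [-0.17, -0.4, 0, 0], [-0.17, -0.4, 0, 0], [-0.17, -0.4, 0, 0]],
  ],
)

```text
t: 20.2
tcp_pos: [0.3992, -0.2576, 0.3676]
ee_rot: [2.025, 2.402, -0.0]
contact_force: [-0.3, -0.1, 0.6]
gripper_width: 0.0851
```

Call:
move_arm(
  moves=[
    [[0, 0, 0, 0], [0, 0, 0, 0], [0, 0, 0, 0], [0, 0, 0, 0], [0, 0, 0, 0], [0, 0, 0, 0], [0, 0, 0, 0], [0, 0, 0, 0], [0, 0, 0, 0], [0, 0, 0, 0], [0, 0, 0, 0], [0, 0, 0, 0], [0, 0, 0, 0], [0, 0, 0, 0], [0, 0, 0, 0], [0, 0, 0, 0], [0, 0, 0, 0], [0, 0, 0, 0], [0, 0, 0, 0], [0, 0, 0, 0]],
  ],
)

```text
t: 22.2
tcp_pos: [0.3991, -0.258, 0.3674]
ee_rot: [-2.026, -2.401, 0.0]
contact_force: [0.3, -0.0, 0.3]
gripper_width: 0.0851
```

```bash
cat > chk.py <<'E'
from h import *
import sys
k=sys.argv[1]
np.set_printoptions(precision=4,suppress=True)
p,D=shot('top','t'+k); cv2.imwrite(f'pics/t{k}c.png',cv2.resize(p[180:310,100:300,::-1],None,fx=3.5,fy=3.5,interpolation=2))
P=pts('top',D)
q=P[200:290,100:300].reshape(-1,3); O=np.array([.531,.3645,0])
L=(q-O)@np.stack([[-.1678,.9858,0],[-.9858,-.1678,0],[0,0,1]],1)
m=(L[:,2]>.242)&(L[:,0]<-.03)&(L[:,0]>-.3); print('lug',m.sum(),np.median(L[m],0),L[m].min(0),L[m].max(0))
p,D=shot('scene','s'+k); cv2.imwrite(f'pics/s{k}c.png',cv2.resize(p[220:400,340:520,::-1],None,fx=3,fy=3,interpolation=2))
print(bot.get_obs()['t'])
E
python3 chk.py 9
```

```text
lug 100 [-0.1099 -0.0027  0.2641] [-0.1203 -0.0098  0.242 ] [-0.0955  0.002   0.2683]
22.3
```

View pics/t9c.png

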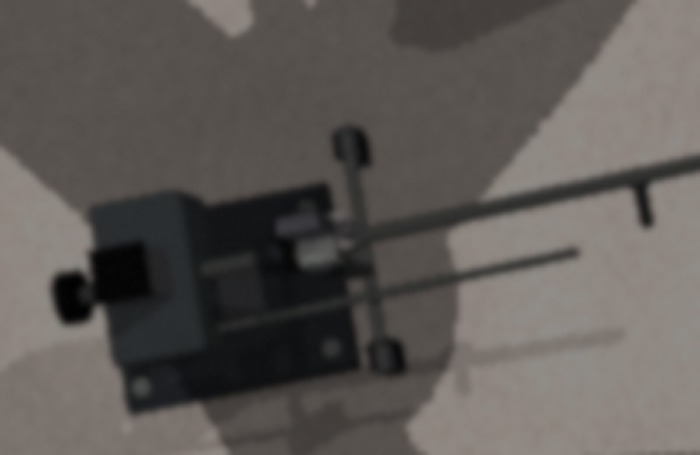

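View pics/s9c.png

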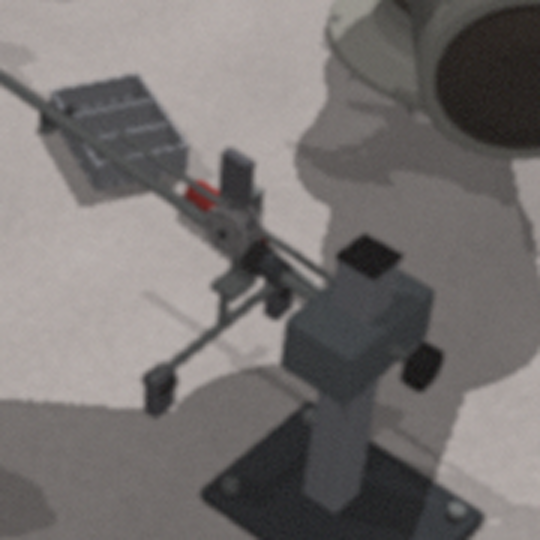

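The carrier is at the stop: lug x ≈ -0.109 and y ≈ -0.003, gate finger square at (643,205). I'll wait for it to settle and recheck.

Call:
move_arm(
  moves=[
    [[0, 0, 0, 0], [0, 0, 0, 0], [0, 0, 0, 0], [0, 0, 0, 0], [0, 0, 0, 0], [0, 0, 0, 0], [0, 0, 0, 0], [0, 0, 0, 0], [0, 0, 0, 0], [0, 0, 0, 0], [0, 0, 0, 0], [0, 0, 0, 0], [0, 0, 0, 0], [0, 0, 0, 0], [0, 0, 0, 0], [0, 0, 0, 0], [0, 0, 0, 0], [0, 0, 0, 0], [0, 0, 0, 0], [0, 0, 0, 0]],
  ],
)

```text
t: 24.3
tcp_pos: [0.3991, -0.258, 0.3675]
ee_rot: [-2.026, -2.401, 0.0]
contact_force: [-0.9, 0.3, -0.9]
gripper_width: 0.0857
```

Call:
move_arm(
  moves=[
    [[0, 0, 0, 0], [0, 0, 0, 0], [0, 0, 0, 0], [0, 0, 0, 0], [0, 0, 0, 0], [0, 0, 0, 0], [0, 0, 0, 0], [0, 0, 0, 0], [0, 0, 0, 0], [0, 0, 0, 0], [0, 0, 0, 0], [0, 0, 0, 0], [0, 0, 0, 0], [0, 0, 0, 0], [0, 0, 0, 0], [0, 0, 0, 0], [0, 0, 0, 0], [0, 0, 0, 0], [0, 0, 0, 0], [0, 0, 0, 0]],
  ],
)

```text
t: 26.3
tcp_pos: [0.3991, -0.258, 0.3675]
ee_rot: [-2.026, -2.401, 0.0]
contact_force: [-0.3, 0.6, 0.8]
gripper_width: 0.0851
```

```bash
python3 chk.py 10; python3 chk.py 11
python3 - <<'E'
from h import *
a=np.load('pics/t10.npz')['p'].astype(int);b=np.load('pics/t11.npz')['p'].astype(int);c=np.load('pics/t9.npz')['p'].astype(int);z=np.load('pics/t0.npz')['p'].astype(int) if 0 else np.load('pics/top0.npz')['p'].astype(int)
s=np.s_[190:300,100:300]
print(abs(a-b)[s].mean(),abs(a-c)[s].mean(),abs(a-b)[s].max(),abs(a-c)[s].max())
for n,r in dict(cone=np.s_[125:180,235:280],bottle=np.s_[130:162,374:404],driver=np.s_[312:332,228:310],tray=np.s_[290:348,316:386]).items(): print(n,abs(a-z)[r].mean())
E
```

```text
lug 99 [-0.1098 -0.0031  0.2643] [-0.1212 -0.0094  0.2443] [-0.0965  0.0019  0.2704]
26.4
lug 99 [-0.1102 -0.0023  0.2646] [-0.1203 -0.0094  0.2425] [-0.0961  0.0019  0.2701]
26.5
0.41069696969696967 0.40784848484848485 15 11
cone 24.6203367003367
bottle 7.055208333333334
driver 26.439634146341465
tray 1.355336617405583
```

View pics/t11.png

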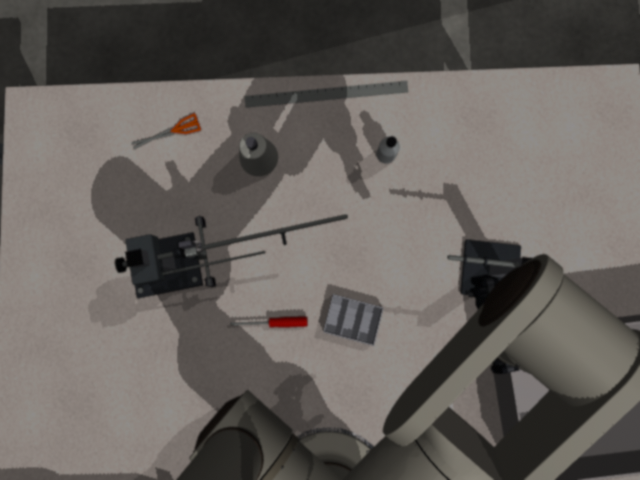

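The bystanders are where they were: cone (258,153), bottle (388,148), screwdriver (288,322), tray (352,318). Only the shadows differ. The carrier is still at the stop.

```bash
python3 -c "
from rig import ticket
print(ticket.hand_in())"
```

```text
the job is handed in; nothing more can be done
None
```

The carrier is hanging still against the rubber stop, the gate is closed behind it, and the job is handed in at about 26.5 s. The hand-in gave no verdict.

- **Loading:** I gripped the carrier by its lug, lifted it 22 mm and took it off the parking bar sideways. I then lowered it onto the rail at x ≈ -0.36 until the wheel bore with about 4 N. The rail turned out to be about 2 mm above nominal.
- **Gate:** I pushed it down the rail with about 4–6 N of downward bearing. At the gate a side force of up to about 8 N appeared briefly as the finger slipped off the strap. Together that is roughly 10 N by the wrist readings, under the 15 N limit. The top view then showed the gate finger square again.
- **Release:** I let go at x ≈ -0.226, and the carrier rolled to the stop by itself.

**Last checks:**
- **Position:** the lug centre is at x ≈ -0.109. It sits 2–3 mm towards -y, which could be calibration error or a slight lean. I did not measure the lean separately.
- **At rest:** pictures taken 4 s apart were the same to within image noise.
- **Bystanders and gripper:** all four bystanders appear in their starting places in the top view, and the gripper is clear of everything. A raw pixel comparison with the first picture showed large differences at the cone and screwdriver, with smaller ones at the bottle. By eye those are only changed shadows.

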